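# Refit the sprung idler roller of a bottle roller

### The arm

A 7-joint arm with a two-finger parallel gripper is mounted at the origin on the work surface. World frame = base frame: x ahead of the robot, y to its left, z up, the work surface at z = 0. Lengths are in m, angles in rad, forces in N, time in s.
With the tool pointing down it reaches from about 0.425 to 0.925 m from the base axis. Payload 6.8 kg.
Tool frame: the origin (TCP) lies at the very end of the fingers, on their centre line; the grasp point (between the pads) lies 19 mm behind it (r.grip_depth is the distance from the TCP to the grasp point, in m); z points along the fingers, y is the direction in which the jaws open and shut (so a half turn about z gives the same grasp; the last joint's range is limited). The gripper opens to 85 mm and grips with 20 to 120 N. Pads are 22 mm wide; open, the fingers measure 114 mm over their backs; the gripper's body (76 mm by 85 mm) begins 54 mm behind the grasp point. The pads swing forward as they close: fully open they stand 13 mm farther back than shut.
Start: joints at [-1.391, 0.477, 0.022, 1.555, -0.011, 1.109, -0.083], TCP at [0.192, 0.647, 0.231] pointing down, gripper open.
Joint ranges: [-2.96, 2.96], [-0.34, 2.1], [-1.41, 1.46], [0.24, 2.44], [-1.37, 4.51], [0.17, 1.92], [-2.96, 2.96]. Speed limits (rad/s): [2.39, 2.39, 3.14, 3.14, 3.14, 3.14, 3.14].

### API

Orientations are given as a rotation vector (axis times angle).
In Python, from bench import r, grab_frame gives the robot as it stands. The module is installed in compiled form; this text tells all that it offers.
- The arm moves only by the tool play_rows, never from a script. Its argument "increments" is a list of rows, each a list of 7 numbers: the shift along the tool's x, y, z in mm, then the turn, a rotation vector about the tool's x, y, z in rad, then the closure in counts, from 0 (fully open) to 255 (shut). In form: [[tx, ty, tz, rx, ry, rz, claw], ...]. A call has 1 to 5 rows; each row shifts and turns the pose as measured when the row begins, along the tool's axes as they then stand; what a row does not reach is not made up. A row lasts 1/10 s, in which the tool goes at most 50 mm and 8.59 degrees, less where a joint would pass 70% of its speed; a pose out of reach is approached as far as the arm can. A call is refused whole if a number of a shift passes 50 or a number of a turn 0.15, either way. A call with a gripper value outside its range is refused whole. The fingers move at their own pace and stop on an object; "force" is the grip in N (left out, the last holds). Time passes only in rows, so rows that do not move let the fingers close. It gives the time, the measured TCP pose, the force and the opening at its end, in the units of the state.
- r.get_obs(): the state, without advancing time (a new reading comes with each control period).
- grab_frame(name): name is "scene" or "top" or "wrist"; returns a dict with "color" (420x560x3 uint8, blue, green, red), "depth" (420x560 float32, m along the optical axis (not along the pixel's ray), 0 where there is no reading), "K" (3x3 intrinsics, pixels), "T" (4x4, takes a point from camera to world coordinates). Camera axes: x right, y up, looking along -z (the intrinsics and any distortion apply to the point x, -y, -z); pixel columns grow to the right and rows downward; lengths in m; the calibration is good to about 2 mm. A picture is of the moment at which its call begins.
- r.hand_in(): hands the job in, once; it reports no verdict.
The state is a dict: "clock": time; "joints": joint angles; "qvel": joint speeds; "tau": joint torques, N m; "tcp_pos": TCP position; "orientation": TCP orientation; "contact_force": force on the tool from outside, world axes, zero at the start; "moment": the same for the moment, N m; "grip_width": finger opening in m.
Only numpy, scipy, OpenCV 4.12 (cv2) and the standard library are available. Lean on these libraries where they do the work, as an engineer would, in place of code of your own. Each camera call takes 0.05 s, during which the arm holds its last target.

### The job

Take the loose sprung roller (white tyres, square grey middle) out of its drying cradle and refit it in the bottle roller, in the free place beside the black roller. Push its sprung (blue-banded) end into the slot of the tall end plate until the other end passes inside the low plate, bring it down and let it spring out so that both end pins are home in their recesses, then let go. Press only about as hard as the spring needs, without ramming the plates, and do not disturb the spray bottle, the tip box or the vial rack.

Things in the scene. Friction and masses are not known exactly. Their poses are not given: they have to be found in the camera images.
- roller: Loose roller, about 0.25 kg, along its own y: a grey square bar (24 x 24 mm, y -28 to 28 mm) between two white tyres 30 mm across, which end at y = -55 and 60 mm; origin on the axis, mid-bar. Domed pins 10 mm across: fixed at +y, sprung at -y (blue band). Free length 146 mm. Starts level in the cradle, axis 55 mm up, bar upright, sprung end towards world -y within 20 degrees.
- plain_tip (a point): End of the fixed steel pin, which stands out 7 mm; on the axis, 67 mm from the roller's origin along its +y.
- sprung_tip (a point): End of the sprung steel pin, on the axis, 79 mm from the roller's origin along its -y when fully out; it moves with the pin. The pin stands out 24 mm and can be pushed in 15.5 mm, to a hard stop. The spring gives 2.1 N when fully out and 0.6 N more per mm pushed in: 9.3 N at 12 mm, 11.4 N at the stop. Both pins are polished and slide easily.
- cradle: Grey drying cradle fixed to the table: base plate 110 x 130 x 8 mm and two V supports 10 mm thick, 45 mm either side of the middle along its y, a little lower than the roller's axis. Origin at the centre of its underside; the roller lies along its y. They carry the tyres; the square bar between is free all round.
- machine: Bottle roller fixed to the table: white base 180 x 270 mm, top 45 mm above the table; origin at the centre of its underside, y along its rollers. Two end plates, 120 mm wide (x -60 to 60 mm), 14 mm thick, blue with grey slot and recess floors, hold a fixed black roller of 30 mm diameter, axis at x = +37.5 mm. A motor housing 85 mm high stands on the base beyond the low plate, at x 0 to 80 mm.
- spray_bottle: White spray bottle with blue trigger, 90 mm in diameter, 240 mm high; origin at the centre of its underside. To be left alone.
- tip_box: Blue box with a white lid, 85 x 120 x 90 mm; origin at the centre of its underside. To be left alone.
- vial_rack: Low white rack, 100 x 210 x 40 mm, with a few vials to 66 mm above the table; origin at the centre of its underside. To be left alone.
- seat (a point): Nominal middle of the free place: in the machine's frame x = -37.5 mm, y = 0, 85 mm above the table; the refitted roller's axis runs through it along the machine's y. The two plates and the black roller are clamped on the base as one, shifted along y by an unknown amount of up to 10 mm either way, which no pose here shows. They do not move. Over 20 N on them in all does damage.
- tall_plate (a point): Nominal point (shifted as told at the seat) on the tall plate's inner face, y = -65.5 mm, at the seat's axis. The plate's top is 140 mm above the table. From the top a slot 16 mm wide, 3 mm deep runs down the face to the recess: 16 mm wide, 14 mm high, 6 mm deep from the face, centred on the axis, its upper edge bevelled 3 mm; the slot ends at the recess's lower edge.
- low_plate (a point): Nominal point (shifted alike) on the low plate's inner face, y = +65.5 mm, always 131 mm from the tall one's. Its top is 96 mm above the table; its recess, 16 x 14 mm, 6 mm deep, centred on the axis, is closed all round. For the fixed pin to pass inside this face the sprung pin must be in 12 mm when in the slot, 9 mm when in its recess; fully home it stays in by 3 mm.
Mind the look-alikes: they are no part of the job. There is more than one size of the roller; the job needs the smallest.

How it is judged:
By the outcome, as a careful person would: the job done as asked, in the order asked, and still so for the second after the job is handed in, with the robot touching nothing.
It also fails if it takes over 64 s, if anything falls off the work surface, if the arm or the gripper's body presses on something with over 40 N, if the wrist force passes 120 N, or if a joint passes its speed limit or range.

## Working session

There is one attempt and no reset: what is moved stays moved. The work goes in short steps, Python scripts to look and compute and a tool call to move; the robot and the scene stay as the last step left them, time stands still between calls to the robot, and variables do not carry over. Pictures are saved under pics/ and viewed, and the job is handed in when it is done.

Besides the shell and the picture viewer there is one more tool, called after "Emit:" by a JSON object that holds its "fn" and its "kwargs". play_rows: Moves the arm, as the interface text tells. Its arguments: {"type":"object","properties":{"increments":{"type":"array","items":{"type":"array","items":{"type":"number"}}},"force":{"type":"number"}},"required":["increments"]}

```bash
mkdir -p pics
python3 - <<'E'
from bench import r, grab_frame
import cv2,numpy as np
o=r.get_obs(); print(o)
for n in ["scene","top"]:
    f=grab_frame(n); cv2.imwrite(f"pics/{n}0.png",f["color"]); np.savez(f"pics/{n}0.npz",**f); print(n,f["K"],f["T"])
E
```

```text
{'clock': 0.0, 'joints': array([-1.39108849,  0.47775988,  0.022329  ,  1.55645063, -0.01151283,
        1.1093019 , -0.08310315]), 'qvel': array([-0.00114675,  0.00074916,  0.00076123,  0.00101693, -0.0002772 ,
        0.00099915, -0.00080524]), 'tau': array([-3.84055802e-04, -5.96436954e+01,  1.60756007e+00, -2.81199986e+01,
        1.24858349e-02,  9.02235130e-03, -1.86666426e-05]), 'tcp_pos': array([0.19143565, 0.64666779, 0.23035282]), 'orientation': array([-4.50473605e-01, -3.10898342e+00,  2.80581071e-03]), 'contact_force': array([ 0.3522224 , -0.38910245,  0.25368649]), 'moment': array([0.00349636, 0.05978084, 0.02190261]), 'grip_width': 0.08538708359156325}
scene [[483.40089666   0.         281.44473493]
 [  0.         483.40089666 209.00811214]
 [  0.           0.           1.        ]] [[-0.61738416 -0.48873148  0.61642383  1.36169249]
 [ 0.78642507 -0.40267123  0.46839246  0.58611388]
 [ 0.019298    0.77394924  0.63295352  0.90592223]
 [ 0.          0.          0.          1.        ]]
top [[524.11797835   0.         277.28407834]
 [  0.         524.11797835 208.51934194]
 [  0.           0.           1.        ]] [[-0.02813988  0.99564101 -0.08892203  0.40832996]
 [-0.99941474 -0.02975398 -0.01687853 -0.06531136]
 [-0.01945074  0.08839503  0.99589557  1.79126137]
 [ 0.          0.          0.          1.        ]]
```

View pics/scene0.png

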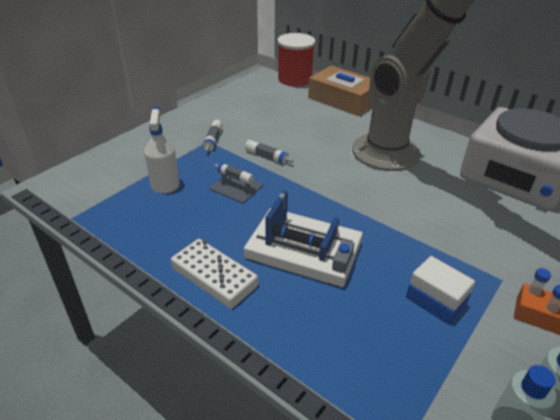

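View pics/top0.png

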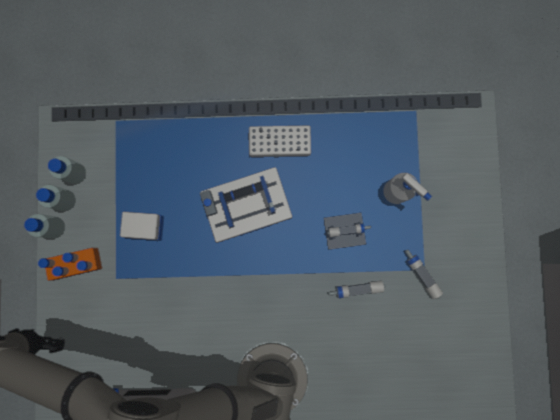

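The candidate rollers in the top view are the one in the cradle at about (347,231), and two bigger look-alikes lying at (358,290) and (423,275). The cradle one fits the description and is the smallest. I'll check it in a close crop.

```bash
cat > h.py <<'E'
import numpy as np, cv2
def px2w(f,u,v,d=None):
    K=f["K"];T=f["T"]
    d=f["depth"][int(round(v)),int(round(u))] if d is None else d
    x=(u-K[0,2])/K[0,0]*d; y=(v-K[1,2])/K[1,1]*d
    return T[:3,:3]@np.array([x,-y,-d])+T[:3,3]
def px2z(f,u,v,z):
    a=px2w(f,u,v,1.0); c=f["T"][:3,3]; s=(z-c[2])/(a[2]-c[2]); return c+s*(a-c)
def w2px(f,p):
    K=f["K"];T=f["T"]; q=T[:3,:3].T@(np.array(p)-T[:3,3]); d=-q[2]
    return K[0,0]*q[0]/d+K[0,2], -K[1,1]*q[1]/d+K[1,2]
def cloud(f):
    K=f["K"];T=f["T"];d=f["depth"];h,w=d.shape
    u,v=np.meshgrid(np.arange(w),np.arange(h))
    P=np.stack([(u-K[0,2])/K[0,0]*d,-(v-K[1,2])/K[1,1]*d,-d],-1)
    return P@T[:3,:3].T+T[:3,3]
E
python3 - <<'E'
import numpy as np,cv2
from h import *
f=np.load("pics/top0.npz"); f={k:f[k] for k in f}
c=f["color"]
a=cv2.resize(c[160:260,190:310],None,fx=5,fy=5,interpolation=cv2.INTER_CUBIC)
b=cv2.resize(c[200:310,310:450],None,fx=5,fy=5,interpolation=cv2.INTER_CUBIC)
cv2.imwrite("pics/ta.png",a);cv2.imwrite("pics/tb.png",b)
for u,v in [(347,231),(358,290),(423,275),(250,205),(280,140),(405,190),(140,226)]: print(u,v,px2w(f,u,v).round(3))
s=np.load("pics/scene0.npz");c=s["color"]
cv2.imwrite("pics/sa.png",cv2.resize(c[110:300,190:380],None,fx=3.1,fy=3.1,interpolation=cv2.INTER_CUBIC))
E
```

```text
347 231 [ 0.481 -0.263  0.065]
358 290 [ 0.286 -0.296  0.031]
423 275 [ 0.33  -0.512  0.035]
250 205 [0.579 0.055 0.044]
280 140 [ 0.797 -0.051  0.043]
405 190 [ 0.598 -0.434  0.174]
140 226 [0.516 0.414 0.088]
```

View pics/ta.png

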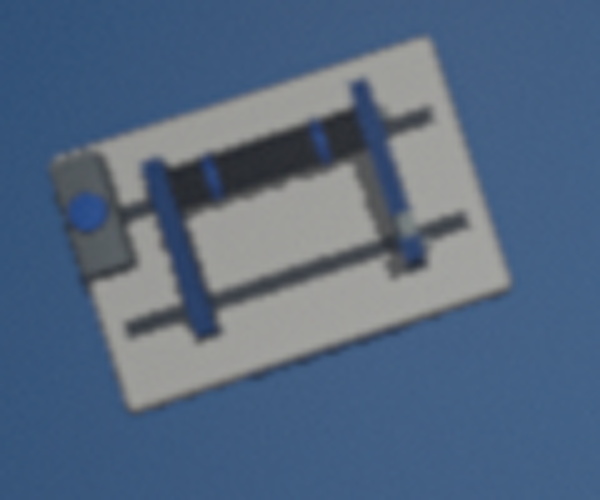

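View pics/tb.png

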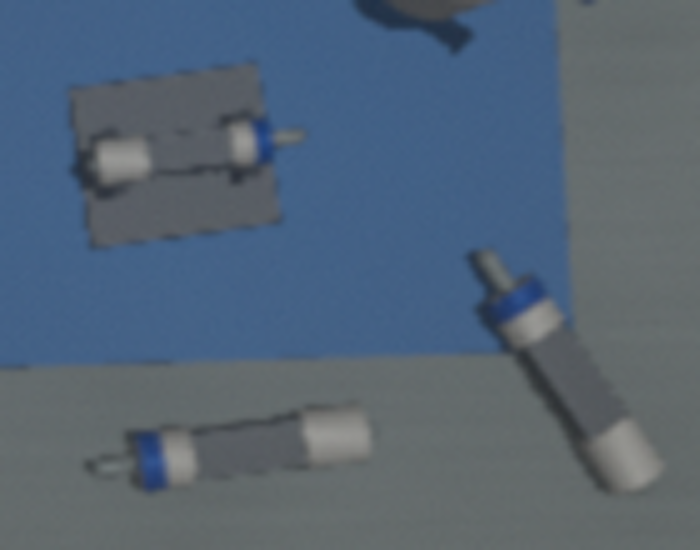

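View pics/sa.png

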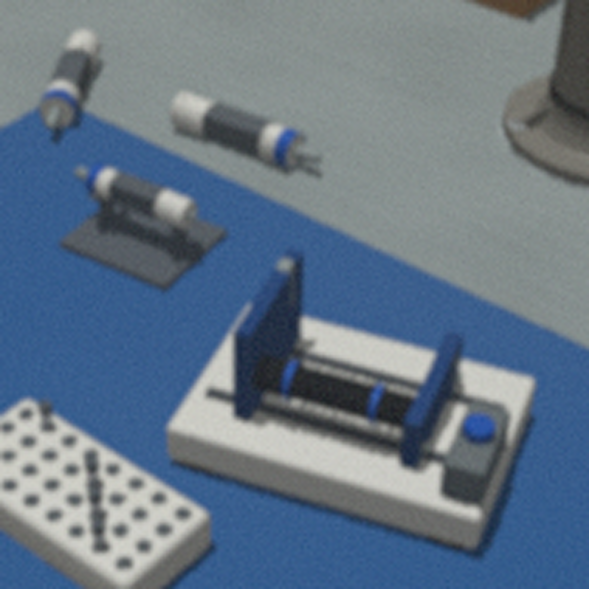

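```bash
cat > est.py <<'E'
import numpy as np,cv2
from h import *
f=np.load("pics/top0.npz"); f={k:f[k] for k in f}
C=cloud(f); c=f["color"].astype(int); hsv=cv2.cvtColor(f["color"],cv2.COLOR_BGR2HSV)
v,u=np.mgrid[:420,:560]
# base: silhouette: hsv sat low / not mat in region
reg=(u>195)&(u<300)&(v>160)&(v<248)
m=reg&(C[...,2]>0.028)
m=m.astype(np.uint8)
P=C[(m>0)&(C[...,2]<0.06)]
print("base z",np.median(P[:,2]), len(P))
cn=max(cv2.findContours(cv2.morphologyEx(m,cv2.MORPH_CLOSE,np.ones((5,5))),cv2.RETR_EXTERNAL,cv2.CHAIN_APPROX_NONE)[0],key=cv2.contourArea)
# color segmentation: base white vs mat
m2=(reg&(hsv[...,1]<110)).astype(np.uint8); m2=cv2.morphologyEx(m2,cv2.MORPH_CLOSE,np.ones((7,7)))
for nm,mm in (("depth",m),("col",m2)):
    cn=max(cv2.findContours(mm,cv2.RETR_EXTERNAL,cv2.CHAIN_APPROX_NONE)[0],key=cv2.contourArea)
    W=np.array([px2z(f,a,b,0.045)[:2] for a,b in cn[:,0,:].astype(float)]).astype(np.float32)
    print(nm,cv2.minAreaRect(W*1000))
# roller
reg=(u>318)&(u<375)&(v>215)&(v<248)
P=C[reg&(C[...,2]>0.045)&(C[...,2]<0.085)]
print(len(P),P.min(0),P.max(0),P.mean(0))
xy=P[:,:2]; mu=xy.mean(0); e=np.linalg.eigh(np.cov((xy-mu).T)); d=e[1][:,1]; print(mu,d,np.degrees(np.arctan2(d[1],d[0])))
t=(xy-mu)@d; n=(xy-mu)@[-d[1],d[0]]; print(t.min(),t.max(),n.min(),n.max())
reg=(u>318)&(u<375)&(v>205)&(v<255)&(hsv[...,1]<90)
cn=max(cv2.findContours(cv2.morphologyEx(reg.astype(np.uint8),cv2.MORPH_CLOSE,np.ones((5,5))),cv2.RETR_EXTERNAL,cv2.CHAIN_APPROX_NONE)[0],key=cv2.contourArea)
W=np.array([px2z(f,a,b,0.008)[:2] for a,b in cn[:,0,:].astype(float)]).astype(np.float32)
print("cradle",cv2.minAreaRect(W*1000))
for a,b in [(150,160),(95,165)]: pass
q=lambda a,b,z: px2z(f,310+a/5,200+b/5,z).round(4)
print("white ends",q(92,163,.055),q(150,158,.055),q(228,145,.055),q(256,140,.055),"tip",q(304,135,.055))
q=lambda a,b,z: px2z(f,190+a/5,160+b/5,z).round(4)
print("corners",[q(*p,.045) for p in [(55,158),(430,38),(512,290),(130,412)]])
E
python3 est.py
```

```text
base z 0.04503938631203264 3301
depth ((581.5468139648438, 69.82355499267578), (184.635498046875, 272.65692138671875), 17.562475204467773)
col ((581.8909301757812, 70.48516845703125), (186.4324951171875, 275.26177978515625), 16.627832412719727)
341 [ 0.46015605 -0.34096153  0.04723054] [ 0.51086416 -0.20087775  0.07832035] [ 0.48567433 -0.26479737  0.06468808]
[ 0.48567433 -0.26479737] [-0.11229344  0.99367509] 96.4475393149755
-0.07614574728194397 0.06449686250512537 -0.021225370767911443 0.0222086653994072
cradle ((486.7196044921875, -272.00128173828125), (109.35536193847656, 153.84286499023438), 6.4527387619018555)
white ends [ 0.4784 -0.2026  0.055 ] [ 0.4806 -0.241   0.055 ] [ 0.4877 -0.2928  0.055 ] [ 0.4905 -0.3113  0.055 ] tip [ 0.4928 -0.3431  0.055 ]
corners [array([0.6291, 0.2193, 0.045 ]), array([ 0.7027, -0.0353,  0.045 ]), array([ 0.531 , -0.0853,  0.045 ]), array([0.457 , 0.1717, 0.045 ])]
```

The close crop confirms the cradle roller (small, white tyres, blue band towards -y) with no other roller in the cradle. Next I'll make a helper that converts a target to tool-frame increments.

```bash
cat > to.py <<'E'
import sys,numpy as np
from scipy.spatial.transform import Rotation as Ro
def toolR(yaw): # yaw in deg of roller/machine frame: tool x = frame y, tool y = frame x, z down
    a=np.radians(yaw); return np.array([[-np.sin(a),np.cos(a),0],[np.cos(a),np.sin(a),0],[0,0,-1]])
def delta(o,p,yaw):
    R=Ro.from_rotvec(o["orientation"]).as_matrix()
    d=R.T@(np.array(p)-o["tcp_pos"])*1000
    w=Ro.from_matrix(R.T@toolR(yaw)).as_rotvec()
    return d,w
def report(p,yaw):
    from bench import r
    o=r.get_obs(); d,w=delta(o,p,yaw)
    print("t %.2f tcp %s w %.4f F %s M %s"%(o["clock"],o["tcp_pos"].round(4),o["grip_width"],o["contact_force"].round(2),o["moment"].round(2)))
    print("delta mm",d.round(1),"turn",w.round(3)); return o
if __name__=="__main__":
    x,y,z,yaw=map(float,sys.argv[1:5]); report([x,y,z],yaw)
E
cat > arc.py <<'E'
# plan an arc row list: args x y z yaw n
import sys,numpy as np
from to import *
from bench import r
x,y,z,yaw=map(float,sys.argv[1:5]);n=int(sys.argv[5])
o=r.get_obs();p=o["tcp_pos"].copy();R=Ro.from_rotvec(o["orientation"])
w=(R.inv()*Ro.from_matrix(toolR(yaw))).as_rotvec()
a0,a1=np.arctan2(p[1],p[0]),np.arctan2(y,x);r0,r1=np.hypot(p[0],p[1]),np.hypot(x,y)
q=p
for i in range(1,n+1):
    s=i/n;a=a0+s*(a1-a0);rr=r0+s*(r1-r0)
    t=np.array([rr*np.cos(a),rr*np.sin(a),p[2]+s*(z-p[2])])
    print((R.inv().apply(t-q)*1000).round(0),(w/n).round(3))
    q=t;R=R*Ro.from_rotvec(w/n)
E
python3 to.py 0.485 -0.264 0.20 6.4; python3 arc.py 0.485 -0.264 0.27 6.4 26
```

```text
t 0.10 tcp [0.1915 0.6467 0.2304] w 0.0852 F [-0.62  0.79 -1.16] M [-0.02 -0.03 -0.06]
delta mm [-540.  -789.9   31.8] turn [-1.000e-03  1.000e-03  1.171e+00]
[-46.  -6.  -2.] [-0.     0.     0.045]
[-45.  -7.  -2.] [-0.     0.     0.045]
[-45.  -8.  -2.] [-0.     0.     0.045]
[-44.  -9.  -1.] [-0.     0.     0.045]
[-44. -10.  -1.] [-0.     0.     0.045]
[-43. -11.  -1.] [-0.     0.     0.045]
[-43. -12.  -1.] [-0.     0.     0.045]
[-42. -13.  -1.] [-0.     0.     0.045]
[-41. -14.  -1.] [-0.     0.     0.045]
[-41. -15.  -1.] [-0.     0.     0.045]
[-40. -16.  -1.] [-0.     0.     0.045]
[-39. -17.  -1.] [-0.     0.     0.045]
[-39. -18.  -1.] [-0.     0.     0.045]
[-38. -18.  -1.] [-0.     0.     0.045]
[-37. -19.  -1.] [-0.     0.     0.045]
[-36. -20.  -1.] [-0.     0.     0.045]
[-36. -21.  -1.] [-0.     0.     0.045]
[-35. -21.  -2.] [-0.     0.     0.045]
[-34. -22.  -2.] [-0.     0.     0.045]
[-33. -23.  -2.] [-0.     0.     0.045]
[-32. -23.  -2.] [-0.     0.     0.045]
[-32. -24.  -2.] [-0.     0.     0.045]
[-31. -24.  -2.] [-0.     0.     0.045]
[-30. -25.  -2.] [-0.     0.     0.045]
[-29. -25.  -2.] [-0.     0.     0.045]
[-28. -26.  -2.] [-0.     0.     0.045]
```

Emit:
{"fn": "play_rows", "kwargs": {"increments": [[-45, -6, -8, 0, 0, 0.045, 0], [-45, -7, -8, 0, 0, 0.045, 0], [-45, -8, -8, 0, 0, 0.045, 0], [-44, -9, -8, 0, 0, 0.045, 0], [-44, -10, -4, 0, 0, 0.045, 0]], "force": 60}}

```text
clock: 0.6
tcp_pos: [0.3788, 0.5295, 0.2627]
orientation: [-0.78, -3.037, 0.011]
contact_force: [1.4, 0.7, 0.1]
grip_width: 0.0853
```

Emit:
{"fn": "play_rows", "kwargs": {"increments": [[-43, -11, 0, 0, 0, 0.045, 0], [-43, -12, 0, 0, 0, 0.045, 0], [-42, -13, 0, 0, 0, 0.045, 0], [-41, -14, 0, 0, 0, 0.045, 0], [-41, -15, 0, 0, 0, 0.045, 0]]}}

```text
clock: 1.1
tcp_pos: [0.5215, 0.3509, 0.2612]
orientation: [-1.131, -2.925, 0.014]
contact_force: [0.6, -0.1, -1.0]
grip_width: 0.0852
```

```bash
python3 arc.py 0.485 -0.264 0.27 6.4 16
```

```text
[-40. -16.  -0.] [-0.001  0.     0.045]
[-39. -17.  -0.] [-0.001  0.     0.045]
[-38. -18.  -0.] [-0.001  0.     0.045]
[-38. -19.  -0.] [-0.001  0.     0.045]
[-37. -19.  -0.] [-0.001  0.     0.045]
[-36. -20.  -0.] [-0.001  0.     0.045]
[-35. -21.  -0.] [-0.001  0.     0.045]
[-35. -21.  -0.] [-0.001  0.     0.045]
[-34. -22.  -0.] [-0.001  0.     0.045]
[-33. -23.  -0.] [-0.001  0.     0.045]
[-32. -23.  -0.] [-0.001  0.     0.045]
[-31. -24.  -0.] [-0.001  0.     0.045]
[-31. -24.  -0.] [-0.001  0.     0.045]
[-30. -25.  -0.] [-0.001  0.     0.045]
[-29. -25.  -1.] [-0.001  0.     0.045]
[-28. -26.  -1.] [-0.001  0.     0.045]
```

Emit:
{"fn": "play_rows", "kwargs": {"increments": [[-40, -16, 0, 0, 0, 0.045, 0], [-39, -17, 0, 0, 0, 0.045, 0], [-38, -18, 0, 0, 0, 0.045, 0], [-38, -19, 0, 0, 0, 0.045, 0], [-37, -19, 0, 0, 0, 0.045, 0]]}}

```text
clock: 1.6
tcp_pos: [0.5871, 0.1405, 0.26]
orientation: [-1.467, -2.772, 0.019]
contact_force: [0.7, -0.2, -0.2]
grip_width: 0.0854
```

Emit:
{"fn": "play_rows", "kwargs": {"increments": [[-36, -20, 0, 0, 0, 0.045, 0], [-35, -21, 0, 0, 0, 0.045, 0], [0, 0, 0, 0, 0, 0, 0]]}}

```text
clock: 1.9
tcp_pos: [0.5909, 0.0466, 0.26]
orientation: [-1.613, -2.692, 0.026]
contact_force: [-0.5, -0.1, -0.2]
grip_width: 0.0854
```

```bash
python3 - <<'E'
from bench import r, grab_frame
import cv2,numpy as np
f=grab_frame("wrist"); cv2.imwrite("pics/w1.png",f["color"]); np.savez("pics/w1.npz",**f); print(f["K"],f["T"].round(3))
f=grab_frame("top"); cv2.imwrite("pics/top1.png",f["color"])
print(r.get_obs()["tcp_pos"])
E
python3 to.py 0.485 -0.264 0.27 6.4
```

```text
[[352.06134672   0.         279.68407391]
 [  0.         352.06134672 210.07656244]
 [  0.           0.           1.        ]] [[ 0.882 -0.449 -0.143  0.553]
 [ 0.471  0.83   0.298  0.122]
 [-0.015 -0.33   0.944  0.402]
 [ 0.     0.     0.     1.   ]]
[0.59098656 0.05337303 0.25966308]
t 2.00 tcp [0.591  0.0534 0.2597] w 0.0851 F [ 0.16  0.87 -0.28] M [ 0.08 -0.01 -0.04]
delta mm [-227.7 -245.3   -6.2] turn [-0.014  0.005  0.388]
```

View pics/w1.png

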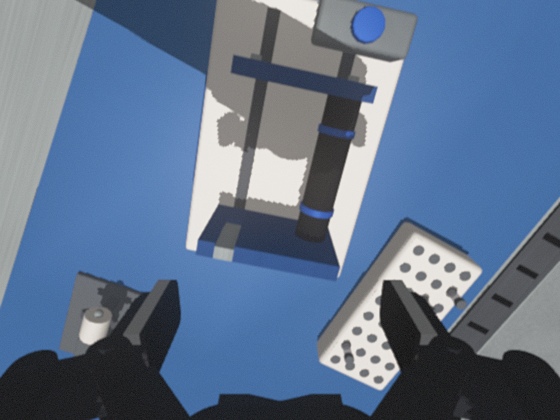

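Run:
```python
import numpy as np,cv2
from h import *
f=np.load("pics/w1.npz"); f={k:f[k] for k in f}
C=cloud(f); print("mat z",np.median(C[300:380,40:60,2]),C[150:200,440:500,2].mean())
m=(C[...,2]>0.038)&(C[...,2]<0.05)
u,v=np.meshgrid(np.arange(560),np.arange(420)); m&=(v<285)&(u<410)&(u>180)
P=C[m]; print("base z",np.median(P[:,2]))
for lo,hi in((0.132,0.146),(0.09,0.1)):
    m=(C[...,2]>lo)&(C[...,2]<hi)&(v<285)&(u<410)&(u>150)
    P=C[m][:,:2]; 
    if len(P)<20: continue
    print(lo,len(P),np.median(C[m][:,2]),[np.round(x,1) for x in cv2.minAreaRect((P*1000).astype(np.float32))], u[m].min(),u[m].max(),v[m].min(),v[m].max())
c=f["color"]
cv2.imwrite("pics/w1a.png",cv2.resize(c[195:285,180:350],None,fx=4.5,fy=4.5,interpolation=cv2.INTER_CUBIC))
cv2.imwrite("pics/w1b.png",cv2.resize(c[0:120,190:410],None,fx=3.6,fy=3.6,interpolation=cv2.INTER_CUBIC))
```

```text
mat z 0.0010679826272638748 0.001691440336429799
base z 0.04481077584149282
0.132 2706 0.13961864437141994 [array([604.8,  -5.6]), array([120.1,  15.2]), np.float64(16.4)] 195 339 237 281
0.09 8098 0.09627411395228652 [array([575.1,  95. ]), array([120.1, 203.5]), np.float64(16.6)] 208 384 7 247
```

View pics/w1a.png

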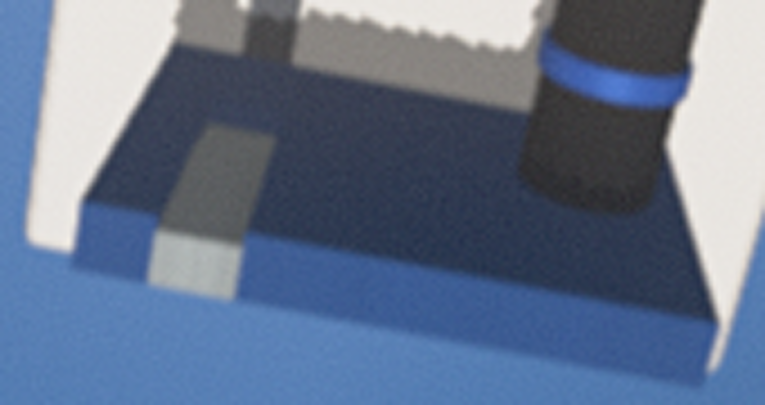

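View pics/w1b.png

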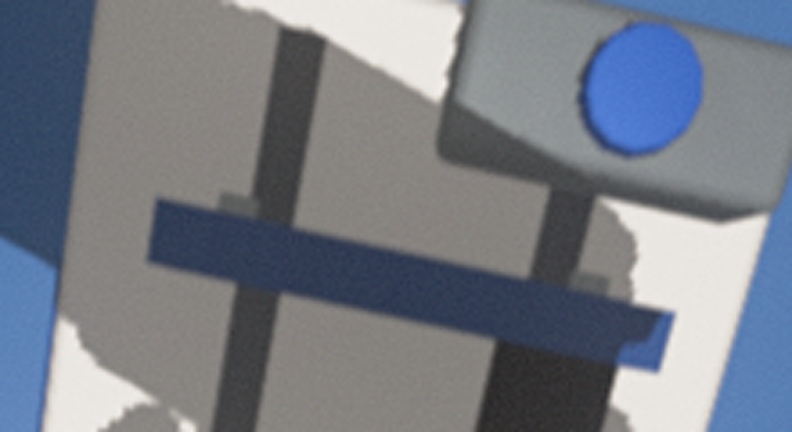

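Run:
```python
import numpy as np,cv2
from h import *
f=np.load("pics/w1.npz"); f={k:f[k] for k in f}
C=cloud(f)
u,v=np.meshgrid(np.arange(560),np.arange(420))
m=(C[...,2]>.09)&(C[...,2]<.1)&(v<105)&(u<385)&(u>225)&(v>45)
hsv=cv2.cvtColor(f["color"],cv2.COLOR_BGR2HSV); m&=hsv[...,1]>100
P=C[m][:,:2]; print("low",len(P),cv2.minAreaRect((P*1000).astype(np.float32)))
yaw=np.radians(16.5); ex=np.array([np.cos(yaw),np.sin(yaw)]);ey=np.array([-ex[1],ex[0]])
T0=np.array([.6048,-.0056])
q=lambda a,b,z:px2z(f,180+a/4.5,195+b/4.5,z)[:2]
for p in [(150,232),(215,240),(147,285),(238,298),(85,202),(716,318)]:
    d=q(*p,.14)-T0; print(p,(d@ex*1000).round(1),(d@ey*1000).round(1))
# slot bottom corners on face: z unknown -> use depth
for a,b in [(207,125),(275,137),(240,130)]:
    pt=px2w(f,180+a/4.5,195+b/4.5); d=pt[:2]-T0; print("slot bottom",(d@ex*1000).round(1),(d@ey*1000).round(1),pt[2])
```

```text
low 1447 ((563.6854858398438, 134.07679748535156), (118.3700180053711, 12.443685531616211), 16.428295135498047)
(150, 232) -45.9 4.1
(215, 240) -34.0 5.0
(147, 285) -44.9 -6.7
(238, 298) -28.0 -5.8
(85, 202) -58.3 7.6
(716, 318) 59.2 8.6
slot bottom -44.8 0.9 0.07802726077935018
slot bottom -29.1 6.1 0.08971131233648416
slot bottom -37.7 0.6 0.07638486841064179
```

```bash
python3 arc.py 0.485 -0.264 0.20 6.4 10
```

```text
[-30. -18.   6.] [-0.001  0.001  0.039]
[-29. -19.   6.] [-0.001  0.001  0.039]
[-29. -19.   6.] [-0.001  0.001  0.039]
[-28. -20.   6.] [-0.001  0.001  0.039]
[-27. -20.   6.] [-0.001  0.001  0.039]
[-27. -21.   6.] [-0.001  0.001  0.039]
[-26. -21.   6.] [-0.001  0.001  0.039]
[-25. -22.   6.] [-0.001  0.001  0.039]
[-25. -22.   6.] [-0.001  0.001  0.039]
[-24. -22.   6.] [-0.001  0.001  0.039]
```

Emit:
{"fn": "play_rows", "kwargs": {"increments": [[-30, -18, 6, -0.001, 0.001, 0.039, 0], [-29, -19, 6, -0.001, 0.001, 0.039, 0], [-29, -19, 6, -0.001, 0.001, 0.039, 0], [-28, -20, 6, -0.001, 0.001, 0.039, 0], [-27, -20, 6, -0.001, 0.001, 0.039, 0]]}}

```text
clock: 2.5
tcp_pos: [0.5657, -0.103, 0.2282]
orientation: [-1.824, -2.545, 0.002]
contact_force: [-0.1, -0.7, 0.9]
grip_width: 0.0855
```

Emit:
{"fn": "play_rows", "kwargs": {"increments": [[-27, -21, 6, -0.001, 0.001, 0.039, 0], [-26, -21, 6, -0.001, 0.001, 0.039, 0], [-25, -22, 6, -0.001, 0.001, 0.039, 0], [-25, -22, 6, -0.001, 0.001, 0.039, 0], [-24, -22, 6, -0.001, 0.001, 0.039, 0]]}}

```text
clock: 3.0
tcp_pos: [0.4953, -0.2474, 0.1948]
orientation: [-2.049, -2.365, -0.012]
contact_force: [-0.2, -0.4, -0.2]
grip_width: 0.0851
```

```bash
python3 to.py 0.485 -0.264 0.20 6.4
python3 - <<'E'
from bench import r, grab_frame
import cv2,numpy as np
f=grab_frame("wrist"); cv2.imwrite("pics/w2.png",f["color"]); np.savez("pics/w2.npz",**f)
E
python3 to.py 0.485 -0.264 0.20 6.4
```

```text
t 3.00 tcp [ 0.4953 -0.2474  0.1948] w 0.0851 F [-0.19 -0.43 -0.22] M [-0.05 -0.05  0.03]
delta mm [-14.9 -12.6  -5.4] turn [-0.003 -0.015  0.031]
t 3.05 tcp [ 0.4908 -0.2527  0.194 ] w 0.0856 F [-3.2  -4.09 -0.61] M [-0.26  0.23 -0.04]
delta mm [-10.4  -7.3  -6.1] turn [-0.006 -0.013  0.022]
```

View pics/w2.png

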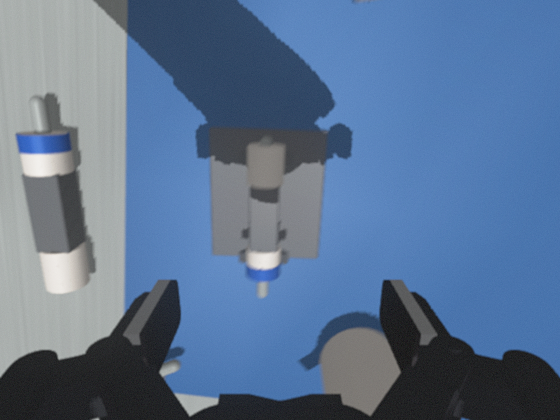

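Emit:
{"fn": "play_rows", "kwargs": {"increments": [[-5, -5, 0, 0, 0.012, 0.015, 0], [0, 0, 0, 0, 0, 0, 0], [0, 0, 0, 0, 0, 0, 0]]}}

```text
clock: 3.35
tcp_pos: [0.4876, -0.2557, 0.1933]
orientation: [-2.065, -2.334, -0.02]
contact_force: [1.1, 1.1, 0.1]
grip_width: 0.0855
```

```bash
python3 - <<'E'
from bench import r, grab_frame
import cv2,numpy as np
from h import *
f=grab_frame("wrist"); cv2.imwrite("pics/w3.png",f["color"]); np.savez("pics/w3.npz",**f)
cv2.imwrite("pics/w3a.png",cv2.resize(f["color"][120:320,190:350],None,fx=3,fy=3,interpolation=cv2.INTER_CUBIC))
C=cloud(f);u,v=np.meshgrid(np.arange(560),np.arange(420))
m=(C[...,2]>.046)&(C[...,2]<.09)&(u>200)&(u<340)&(v>100)&(v<310)
P=C[m]; print(len(P),P[:,2].max()); np.savez("pics/P.npz",P=P)
xy=P[:,:2];
print(cv2.minAreaRect((xy*1000).astype(np.float32)))
m&=(C[...,2]>.056);P=C[m];print(cv2.minAreaRect((P[:,:2]*1000).astype(np.float32)))
E
python3 to.py 0.485 -0.264 0.20 6.4
```

```text
5290 0.0711180548218675
((485.5496520996094, -270.1376953125), (45.231788635253906, 145.05271911621094), 6.005972862243652)
((485.739013671875, -270.42828369140625), (29.900440216064453, 144.43983459472656), 6.343800067901611)
t 3.40 tcp [ 0.4876 -0.2556  0.1933] w 0.0854 F [ 0.27 -0.52 -0.95] M [-0.01 -0.08  0.02]
delta mm [-7.8 -3.7 -6.9] turn [-0.007 -0.027  0.011]
```

View pics/w3a.png

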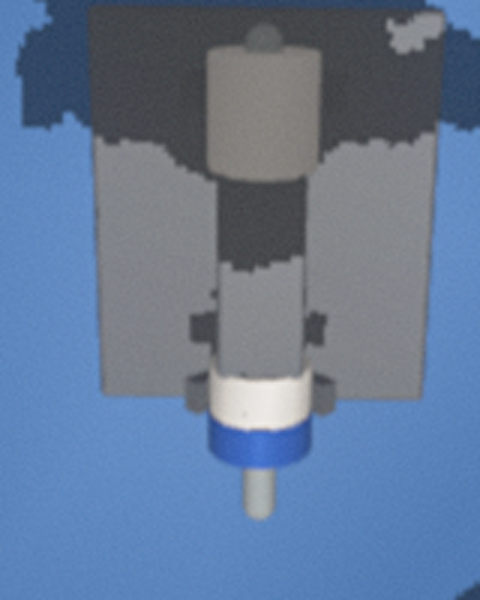

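Emit:
{"fn": "play_rows", "kwargs": {"increments": [[-4, -2, 10, -0.007, -0.027, 0.012, 0], [-4, -2, 10, 0, 0, 0, 0], [0, 0, 0, 0, 0, 0, 0]]}}

```text
clock: 3.7
tcp_pos: [0.4875, -0.2606, 0.1729]
orientation: [2.086, 2.348, 0.003]
contact_force: [-0.2, -0.5, 0.3]
grip_width: 0.0855
```

```bash
python3 to.py 0.485 -0.2644 0.036 6.3
```

```text
t 3.70 tcp [ 0.4875 -0.2606  0.1729] w 0.0855 F [-0.23 -0.49  0.27] M [0.02 0.03 0.05]
delta mm [ -3.6  -3.2 136.9] turn [ 0.002 -0.001  0.008]
```

Emit:
{"fn": "play_rows", "kwargs": {"increments": [[-3.6, -3.2, 30, 0.002, 0, 0.008, 0], [0, 0, 30, 0, 0, 0, 0], [0, 0, 30, 0, 0, 0, 0], [0, 0, 20, 0, 0, 0, 0], [0, 0, 0, 0, 0, 0, 0]]}}

```text
clock: 4.2
tcp_pos: [0.4898, -0.2627, 0.0609]
orientation: [2.088, 2.346, 0.008]
contact_force: [-0.0, 0.1, -0.4]
grip_width: 0.0856
```

```bash
python3 to.py 0.485 -0.2644 0.036 6.3;python3 - <<'E'
from bench import r, grab_frame
import cv2,numpy as np
from h import *
f=grab_frame("wrist"); cv2.imwrite("pics/w4.png",f["color"]); np.savez("pics/w4.npz",**f)
E
```

```text
t 4.20 tcp [ 0.4898 -0.2627  0.0609] w 0.0856 F [-0.04  0.1  -0.4 ] M [-0.02  0.03  0.02]
delta mm [-1.2 -5.1 24.8] turn [ 0.005 -0.002  0.006]
```

View pics/w4.png

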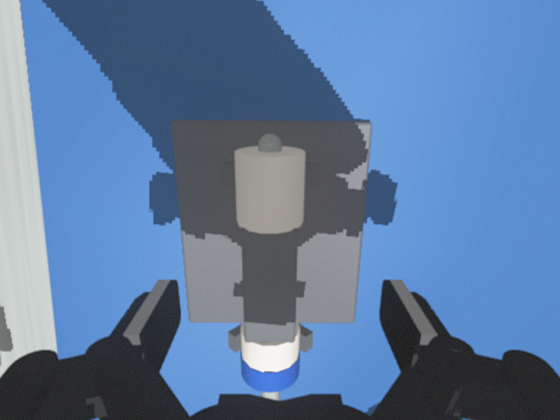

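Emit:
{"fn": "play_rows", "kwargs": {"increments": [[-1.2, -5, 12, 0.005, -0.002, 0.006, 0], [0, 0, 12, 0, 0, 0, 0], [0, 0, 0, 0, 0, 0, 0], [0, 0, 0, 0, 0, 0, 0]]}}

```text
clock: 4.65
tcp_pos: [0.488, -0.2659, 0.0394]
orientation: [2.092, 2.336, 0.004]
contact_force: [0.2, -0.2, -0.1]
grip_width: 0.0853
```

```bash
python3 to.py 0.485 -0.2644 0.036 6.3
```

```text
t 4.65 tcp [ 0.488  -0.2659  0.0394] w 0.0853 F [ 0.18 -0.24 -0.09] M [0.01 0.01 0.01]
delta mm [ 1.8 -2.8  3.3] turn [0.006 0.002 0.   ]
```

Emit:
{"fn": "play_rows", "kwargs": {"increments": [[1.8, -3.2, 3, 0.006, 0.002, 0, 0], [0, 0, 0, 0, 0, 0, 0]]}}

```text
clock: 4.85
tcp_pos: [0.4848, -0.2645, 0.0369]
orientation: [2.095, 2.34, -0.0]
contact_force: [0.3, -0.4, -0.2]
grip_width: 0.0855
```

```bash
python3 to.py 0.485 -0.2644 0.036 6.3
```

```text
t 4.85 tcp [ 0.4848 -0.2645  0.0369] w 0.0855 F [ 0.27 -0.37 -0.24] M [-0.02 -0.02 -0.01]
delta mm [0.1 0.2 0.9] turn [0.    0.001 0.   ]
```

Emit:
{"fn": "play_rows", "kwargs": {"increments": [[0, 0, 0, 0, 0, 0, 130], [0, 0, 0, 0, 0, 0, 255], [0, 0, 0, 0, 0, 0, 255], [0, 0, 0, 0, 0, 0, 255], [0, 0, 0, 0, 0, 0, 255]], "force": 60}}

```text
clock: 5.35
tcp_pos: [0.4854, -0.2647, 0.0378]
orientation: [2.094, 2.339, 0.001]
contact_force: [-1.1, 1.3, 1.8]
grip_width: 0.0229
```

```bash
python3 to.py 0.485 -0.2644 0.036 6.3
```

```text
t 5.35 tcp [ 0.4854 -0.2647  0.0378] w 0.0229 F [-1.15  1.28  1.83] M [0.05 0.15 0.03]
delta mm [ 0.3 -0.3  1.8] turn [0.002 0.001 0.   ]
```

Gripped (23–24 mm width). Lift, then carry.

Emit:
{"fn": "play_rows", "kwargs": {"increments": [[0, 0, -10, 0, 0, 0, 255], [0, 0, -25, 0, 0, 0, 255], [0, 0, -35, 0, 0, 0, 255], [0, 0, -35, 0, 0, 0, 255], [0, 0, -30, 0, 0, 0, 255]]}}

```text
clock: 5.85
tcp_pos: [0.4806, -0.2625, 0.1735]
orientation: [-2.089, -2.332, 0.008]
contact_force: [0.5, -0.5, -2.4]
grip_width: 0.023
```

```bash
python3 to.py 0.548 0.0536 0.20 16.4
python3 - <<'E'
from bench import r, grab_frame
import cv2,numpy as np
f=grab_frame("wrist"); cv2.imwrite("pics/w5.png",f["color"]); np.savez("pics/w5.npz",**f)
E
```

```text
t 5.85 tcp [ 0.4806 -0.2625  0.1735] w 0.0230 F [ 0.52 -0.53 -2.36] M [-0.03 -0.07 -0.02]
delta mm [306.9 101.3 -26.3] turn [-0.01  -0.005 -0.177]
```

View pics/w5.png

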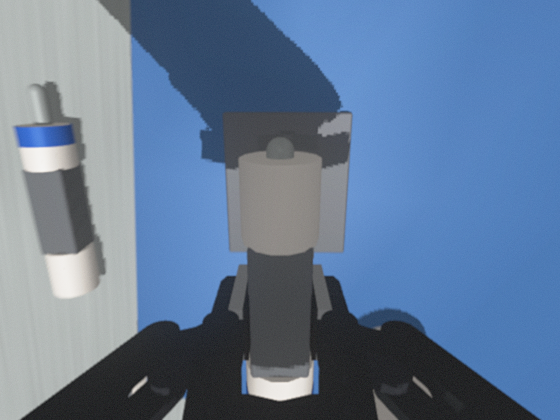

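```bash
cat > held.py <<'E'
import sys,numpy as np,cv2
from h import *
from to import *
f=np.load(sys.argv[1]); f={k:f[k] for k in f}
from bench import r
o=r.get_obs()
R=Ro.from_rotvec(o["orientation"]).as_matrix()
C=(cloud(f)-o["tcp_pos"])@R*1000   # tool frame mm
u,v=np.meshgrid(np.arange(560),np.arange(420))
m=(abs(C[...,1])<25)&(C[...,2]<15)&(C[...,2]>-45)&(u>225)&(u<335)&(v<255)
P=C[m]; t=P[(P[:,0]>35)&(P[:,0]<58)]
print("x max (plain tip ~67)",P[:,0].max(),"tyre y",t[:,1].min(),t[:,1].max(),"z min",np.percentile(t[:,2],2))
for a,b in((35,42),(42,50),(50,57)):
    s=t[(t[:,0]>a)&(t[:,0]<b)]
    # circle fit r=15
    from scipy.optimize import least_squares
    q=least_squares(lambda p:np.hypot(s[:,1]-p[0],s[:,2]-p[1])-15,[0,-17],loss='soft_l1').x; print(a,b,"axis y,z",q.round(2),len(s))
s=P[(P[:,0]>61)]; print("pin y",s[:,1].min(),s[:,1].max(),s[:,0].max(),len(s))
e=P[abs(np.hypot(P[:,1],P[:,2]+17)-11)<3]; print("tyre end face x",np.percentile(P[np.hypot(P[:,1],P[:,2]+17)<16][:,0],[90,99]))
E
python3 held.py pics/w5.npz
```

```text
x max (plain tip ~67) 69.16032355741011 tyre y -17.334298093860703 12.769422086124429 z min -27.862162215263563
35 42 axis y,z [ -2.26 -11.98] 1451
42 50 axis y,z [ -2.28 -12.04] 1759
50 57 axis y,z [ -2.24 -12.06] 1630
pin y -17.061824591161564 12.622607678762611 69.16032355741011 1525
tyre end face x [62.20357627 67.63820513]
```

```bash
python3 arc.py 0.5428 0.0718 0.20 16.4 10
```

```text
[29. 19. -2.] [-0.    -0.    -0.018]
[30. 17. -2.] [-0.    -0.    -0.018]
[31. 16. -2.] [-0.    -0.    -0.018]
[32. 15. -2.] [-0.    -0.    -0.018]
[32. 13. -2.] [-0.    -0.    -0.018]
[33. 12. -2.] [-0.    -0.    -0.018]
[33. 10. -2.] [-0.    -0.    -0.018]
[34.  9. -2.] [-0.    -0.    -0.018]
[34.  7. -2.] [-0.    -0.    -0.018]
[34.  6. -2.] [-0.    -0.    -0.018]
```

Emit:
{"fn": "play_rows", "kwargs": {"increments": [[15, 10, -6, 0, 0, -0.01, 255], [29, 17, -6, 0, 0, -0.018, 255], [31, 16, -4, 0, 0, -0.018, 255], [32, 15, -3, 0, 0, -0.018, 255], [32, 13, -2, 0, 0, -0.018, 255]]}}

```text
clock: 6.4
tcp_pos: [0.533, -0.1196, 0.2039]
orientation: [2.012, 2.411, -0.003]
contact_force: [0.8, -0.7, -2.5]
grip_width: 0.0229
```

Emit:
{"fn": "play_rows", "kwargs": {"increments": [[33, 12, -2, 0, 0, -0.018, 255], [33, 10, -2, 0, 0, -0.018, 255], [34, 9, -2, 0, 0, -0.018, 255], [34, 7, -2, 0, 0, -0.018, 255], [30, 6, -2, 0, 0, -0.018, 255]]}}

```text
clock: 6.9
tcp_pos: [0.5395, 0.0568, 0.2144]
orientation: [1.898, 2.502, -0.004]
contact_force: [0.8, -1.1, -1.5]
grip_width: 0.0232
```

Emit:
{"fn": "play_rows", "kwargs": {"increments": [[0, 0, 0, 0, 0, 0, 255], [0, 0, 0, 0, 0, 0, 255]]}}

```text
clock: 7.1
tcp_pos: [0.5384, 0.0626, 0.2144]
orientation: [-1.887, -2.511, 0.003]
contact_force: [0.5, -0.4, -2.3]
grip_width: 0.0231
```

```bash
python3 to.py 0.5428 0.0718 0.20 16.4
```

```text
t 7.10 tcp [0.5384 0.0626 0.2144] w 0.0231 F [ 0.46 -0.4  -2.34] M [-0.01  0.04 -0.01]
delta mm [ 7.7  6.8 14.4] turn [-0.002  0.001 -0.004]
```

Emit:
{"fn": "play_rows", "kwargs": {"increments": [[7.7, 6.8, 15, -0.002, 0.001, -0.004, 255], [0, 0, 0, 0, 0, 0, 255], [0, 0, 0, 0, 0, 0, 255]]}}

```text
clock: 7.4
tcp_pos: [0.5427, 0.0702, 0.1977]
orientation: [-1.886, -2.512, 0.002]
contact_force: [0.5, -0.5, -3.0]
grip_width: 0.023
```

```bash
cat > snap.py <<'E'
import sys
from bench import r, grab_frame
import cv2,numpy as np
n=sys.argv[1]
f=grab_frame("wrist"); cv2.imwrite(f"pics/{n}.png",f["color"]); np.savez(f"pics/{n}.npz",**f)
E
python3 snap.py w6; python3 to.py 0.5428 0.0718 0.20 16.4; python3 held.py pics/w6.npz
```

```text
t 7.45 tcp [0.5424 0.0704 0.1975] w 0.0232 F [-0.63  0.45 -3.51] M [-0.03  0.04 -0.02]
delta mm [ 1.2  0.8 -2.6] turn [-0.002 -0.    -0.003]
x max (plain tip ~67) 67.1094255867883 tyre y -15.20097460115695 15.077615938249208 z min -32.47967114790474
35 42 axis y,z [ -0.04 -16.72] 1475
42 50 axis y,z [ -0.02 -16.75] 1780
50 57 axis y,z [ -0.   -16.74] 1676
pin y -4.758107310371957 4.794016949537832 67.1094255867883 452
tyre end face x [60.13957364 65.60867689]
```

View pics/w6.png

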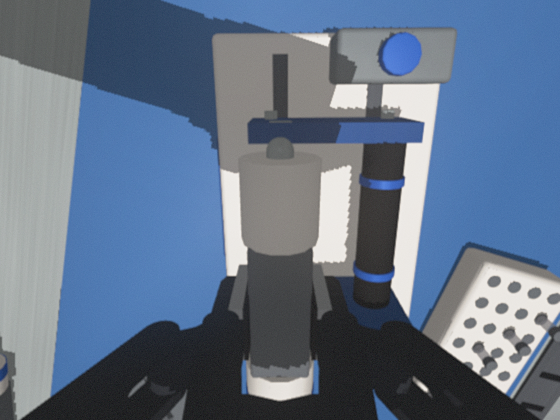

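Run:
```python
import numpy as np,cv2
from h import *
f=np.load("pics/w6.npz"); f={k:f[k] for k in f}
C=cloud(f);u,v=np.meshgrid(np.arange(560),np.arange(420))
hsv=cv2.cvtColor(f["color"],cv2.COLOR_BGR2HSV)
m=(C[...,2]>.088)&(C[...,2]<.104)&(v>112)&(v<146)&(u>240)&(u<430)&(hsv[...,1]>100)
P=C[m]; print(len(P),np.median(P[:,2]),cv2.minAreaRect((P[:,:2]*1000).astype(np.float32)))
# black roller side: cylinder axis
m=(u>365)&(u<405)&(v>190)&(v<265);Q=C[m]
ya=np.radians(16.4);ex=np.array([np.cos(ya),np.sin(ya)])
from scipy.optimize import least_squares
M=np.array([.5482,.0536]); x=(Q[:,:2]-M)@ex*1000; z=Q[:,2]*1000
k=z>80;x,z=x[k],z[k]
print(least_squares(lambda p:np.hypot(x-p[0],z-p[1])-15,[75,85],loss='soft_l1').x,len(x))
```

```text
2637 0.09570526569323268 ((563.7388916015625, 133.4829559326172), (118.2394790649414, 14.090348243713379), 16.50926971435547)
[74.78669002 84.78958275] 2350
```

Emit:
{"fn": "play_rows", "kwargs": {"increments": [[1.2, 0.8, 20, -0.002, 0, -0.003, 255], [0, 0, 25, 0, 0, 0, 255], [0, 0, 25, 0, 0, 0, 255], [0, 0, 22, 0, 0, 0, 255], [0, 0, 0, 0, 0, 0, 255]]}}

```text
clock: 7.95
tcp_pos: [0.5449, 0.0681, 0.104]
orientation: [1.888, 2.507, 0.004]
contact_force: [-0.8, -0.0, -2.0]
grip_width: 0.0232
```

```bash
python3 to.py 0.5428 0.0718 0.0993 16.4;  python3 snap.py w7
```

```text
t 7.95 tcp [0.5449 0.0681 0.104 ] w 0.0232 F [-0.81 -0.03 -1.96] M [0.09 0.07 0.01]
delta mm [ 4.1 -1.   4.7] turn [ 0.004  0.001 -0.006]
```

View pics/w7.png

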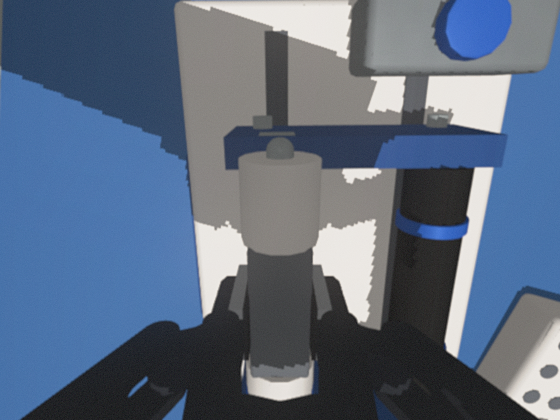

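Emit:
{"fn": "play_rows", "kwargs": {"increments": [[4, -1, 4.5, 0.004, 0.001, -0.006, 255], [0, 0, 0, 0, 0, 0, 255], [0, 0, 0, 0, 0, 0, 255]]}}

```text
clock: 8.3
tcp_pos: [0.5461, 0.0715, 0.1038]
orientation: [1.881, 2.511, 0.008]
contact_force: [-0.1, 0.5, -2.5]
grip_width: 0.0234
```

```bash
cat > st.py <<'E'
# position of roller origin in machine frame (mm), deviations, mean force in machine axes
import numpy as np
from to import *
from bench import r
M=np.array([.5482,.0536]);ya=np.radians(16.4);ex=np.array([np.cos(ya),np.sin(ya),0]);ey=np.array([-np.sin(ya),np.cos(ya),0])
o=r.get_obs();p=o["tcp_pos"];R=Ro.from_rotvec(o["orientation"]).as_matrix()
c=p+R@np.array([0,0,-.0167]); d=c-np.r_[M,0]
w=(Ro.from_matrix(R.T@toolR(16.4))).as_rotvec()
F=o["contact_force"]
print("t %.2f  mach x %.1f y %.1f  axis z %.1f  turn needed %s  Fx %.1f Fy %.1f Fz %.1f w %.4f"%(o["clock"],d@ex*1e3,d@ey*1e3,c[2]*1e3,w.round(4),F@ex,F@ey,F[2],o["grip_width"]), o["moment"].round(2))
E
python3 st.py; python3 snap.py w8; python3 st.py; python3 held.py pics/w8.npz
```

```text
t 8.30  mach x 3.0 y 17.8  axis z 120.5  turn needed [ 0.0065  0.0005 -0.0015]  Fx 0.1 Fy 0.5 Fz -2.5 w 0.0234 [-0.03 -0.07  0.06]
t 8.35  mach x 3.0 y 18.0  axis z 120.5  turn needed [ 0.0066  0.0003 -0.0014]  Fx -0.3 Fy 0.9 Fz -2.2 w 0.0232 [0.01 0.05 0.04]
x max (plain tip ~67) 67.10422437015276 tyre y -23.69020767953831 23.59480885794379 z min -32.23006043752562
35 42 axis y,z [ -0.33 -16.5 ] 1474
42 50 axis y,z [ -0.29 -16.39] 1961
50 57 axis y,z [ -0.26 -16.15] 2088
pin y -23.85608560660993 23.465931736237973 67.10422437015276 726
tyre end face x [60.26306837 65.7548046 ]
```

View pics/w8.png

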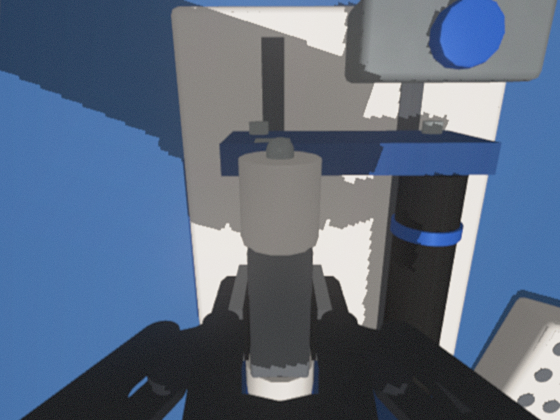

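Emit:
{"fn": "play_rows", "kwargs": {"increments": [[1, -3, 4.5, 0.006, 0, -0.001, 255], [0, 0, 0, 0, 0, 0, 255]]}}

```text
clock: 8.55
tcp_pos: [0.5433, 0.0721, 0.1]
orientation: [1.881, 2.515, 0.002]
contact_force: [-0.4, 0.6, -3.3]
grip_width: 0.0233
```

```bash
python3 st.py
```

```text
t 8.55  mach x 0.5 y 19.2  axis z 116.7  turn needed [ 0.0019  0.0001 -0.    ]  Fx -0.3 Fy 0.7 Fz -3.3 w 0.0233 [ 0.06 -0.03 -0.02]
```

Emit:
{"fn": "play_rows", "kwargs": {"increments": [[-3, -0.5, 0.5, 0.002, 0, 0, 255], [-3, 0, 0, 0, 0, 0, 255], [0, 0, 0, 0, 0, 0, 255]]}}

```text
clock: 8.85
tcp_pos: [0.5447, 0.0657, 0.0996]
orientation: [1.882, 2.515, -0.0]
contact_force: [-0.9, 0.0, -3.2]
grip_width: 0.0233
```

```bash
python3 st.py
```

```text
t 8.85  mach x 0.1 y 12.6  axis z 116.3  turn needed [0.0002 0.0002 0.0001]  Fx -0.9 Fy 0.3 Fz -3.2 w 0.0233 [0.01 0.07 0.01]
```

Emit:
{"fn": "play_rows", "kwargs": {"increments": [[-2, 0, 0, 0, 0, 0, 255], [0, 0, 0, 0, 0, 0, 255]]}}

```text
clock: 9.05
tcp_pos: [0.5454, 0.0633, 0.0997]
orientation: [1.882, 2.515, -0.0]
contact_force: [0.4, -0.4, -2.9]
grip_width: 0.0231
```

```bash
python3 st.py
```

```text
t 9.05  mach x 0.1 y 10.1  axis z 116.4  turn needed [ 0.0001  0.0003 -0.0004]  Fx 0.3 Fy -0.5 Fz -2.9 w 0.0231 [-0.04 -0.01  0.01]
```

Emit:
{"fn": "play_rows", "kwargs": {"increments": [[-1.5, 0, 0, 0, 0, 0, 255], [0, 0, 0, 0, 0, 0, 255]]}}

```text
clock: 9.25
tcp_pos: [0.5456, 0.0627, 0.0996]
orientation: [-1.881, -2.515, -0.001]
contact_force: [-1.6, 2.7, -2.4]
grip_width: 0.0228
```

```bash
python3 st.py; python3 st.py
```

```text
t 9.25  mach x 0.1 y 9.5  axis z 116.3  turn needed [-0.0001 -0.001   0.0001]  Fx -0.8 Fy 3.1 Fz -2.4 w 0.0228 [ 0.39  0.11 -0.05]
t 9.25  mach x 0.1 y 9.5  axis z 116.3  turn needed [-0.0001 -0.001   0.0001]  Fx -0.8 Fy 3.1 Fz -2.4 w 0.0228 [ 0.39  0.11 -0.05]
```

Emit:
{"fn": "play_rows", "kwargs": {"increments": [[-1.5, 0, 0, 0, 0, 0, 255], [0, 0, 0, 0, 0, 0, 255]]}}

```text
clock: 9.45
tcp_pos: [0.5457, 0.0624, 0.0995]
orientation: [-1.879, -2.515, -0.001]
contact_force: [-0.9, 1.7, -1.9]
grip_width: 0.0233
```

```bash
python3 st.py; python3 snap.py w9; python3 st.py
```

```text
t 9.45  mach x 0.1 y 9.1  axis z 116.2  turn needed [-0.0005 -0.0022  0.0013]  Fx -0.4 Fy 1.9 Fz -1.9 w 0.0233 [ 0.43  0.16 -0.02]
t 9.50  mach x 0.1 y 9.2  axis z 116.2  turn needed [-0.0006 -0.0023  0.0014]  Fx 0.0 Fy 1.9 Fz -2.3 w 0.0230 [ 0.43  0.2  -0.07]
```

Emit:
{"fn": "play_rows", "kwargs": {"increments": [[-3, 0, 0, 0, -0.002, 0.001, 255], [-3, 0, 0, 0, -0.001, 0, 255], [-3, 0, 0, 0, -0.001, 0, 255]]}}

```text
clock: 9.8
tcp_pos: [0.5476, 0.0558, 0.0993]
orientation: [-1.878, -2.517, 0.001]
contact_force: [-1.3, 4.8, -0.5]
grip_width: 0.023
```

```bash
python3 st.py
```

```text
t 9.80  mach x 0.1 y 2.3  axis z 116.0  turn needed [-0.0015 -0.0006  0.0026]  Fx 0.1 Fy 5.0 Fz -0.5 w 0.0230 [ 1.16  0.4  -0.03]
```

Emit:
{"fn": "play_rows", "kwargs": {"increments": [[-3, 0, 0, -0.001, -0.001, 0.002, 255], [-3, 0, 0, 0, -0.001, 0, 255]]}}

```text
clock: 10.0
tcp_pos: [0.5486, 0.0526, 0.0992]
orientation: [-1.877, -2.516, -0.0]
contact_force: [-3.5, 8.4, -0.9]
grip_width: 0.0231
```

```bash
python3 st.py
```

```text
t 10.00  mach x 0.1 y -1.1  axis z 115.9  turn needed [-0.0015 -0.0021  0.0026]  Fx -0.9 Fy 9.1 Fz -0.9 w 0.0231 [ 1.42  0.61 -0.09]
```

Emit:
{"fn": "play_rows", "kwargs": {"increments": [[-3, 0, 0, -0.001, -0.002, 0.002, 255], [-2.5, 0, 0, 0, -0.001, 0.001, 255]]}}

```text
clock: 10.2
tcp_pos: [0.5491, 0.0511, 0.0991]
orientation: [-1.876, -2.514, -0.002]
contact_force: [-2.8, 8.8, -0.9]
grip_width: 0.0226
```

```bash
python3 st.py
```

```text
t 10.20  mach x 0.2 y -2.7  axis z 115.8  turn needed [-0.0016 -0.0041  0.0024]  Fx -0.2 Fy 9.2 Fz -0.9 w 0.0226 [ 1.67  0.67 -0.08]
```

Emit:
{"fn": "play_rows", "kwargs": {"increments": [[-2.8, 0, 0, -0.001, -0.006, 0.002, 255], [-2.5, 0, 0, -0.001, -0.006, 0.002, 255]]}}

```text
clock: 10.4
tcp_pos: [0.5494, 0.0504, 0.0987]
orientation: [1.879, 2.516, -0.004]
contact_force: [-3.5, 9.5, -2.7]
grip_width: 0.0229
```

```bash
python3 st.py; python3 snap.py w10; python3 st.py; python3 held.py pics/w10.npz
```

```text
t 10.40  mach x 0.2 y -3.4  axis z 115.4  turn needed [-0.0012  0.0025  0.0017]  Fx -0.7 Fy 10.1 Fz -2.7 w 0.0229 [ 1.92  0.64 -0.04]
t 10.45  mach x 0.2 y -3.2  axis z 115.4  turn needed [-0.0012  0.0026  0.0019]  Fx -0.5 Fy 9.7 Fz -1.1 w 0.0231 [ 1.83  0.61 -0.04]
x max (plain tip ~67) 82.51849960985034 tyre y -15.37143153625757 14.829800931474571 z min -32.32444881877624
35 42 axis y,z [ -0.26 -16.55] 1480
42 50 axis y,z [ -0.27 -16.54] 1791
50 57 axis y,z [ -0.27 -16.55] 1658
pin y -21.915960721176766 21.913886165680932 82.51849960985034 4481
tyre end face x [60.33165007 65.7258644 ]
```

View pics/w10.png

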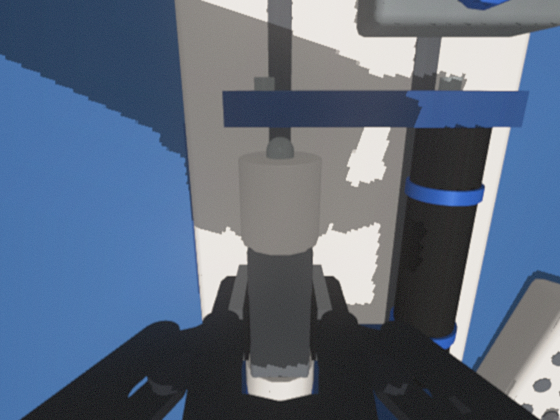

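```bash
cat > edge.py <<'E'
import sys,numpy as np
from h import *
f=np.load(sys.argv[1]); f={k:f[k] for k in f}
M=np.array([.5482,.0536]);ya=np.radians(16.4);ey=np.array([-np.sin(ya),np.cos(ya)]);ex=np.array([np.cos(ya),np.sin(ya)])
C=cloud(f);u,v=np.meshgrid(np.arange(560),np.arange(420))
m=(abs(C[...,2]-.096)<.006)&(u>225)&(u<360)&(v<160)
Y=((C[...,:2]-M)@ey)*1000; X=((C[...,:2]-M)@ex)*1000
m&=(Y>55)
print("low plate top y range",np.percentile(Y[m],[1,2,5,95,98]).round(1))
m=(abs(X)<6)&(C[...,2]>.1)&(C[...,2]<.125)&(Y>58)
print("pin tip y",np.percentile(Y[m],[90,98,100]).round(1), "z of tip",C[m][:,2].min(),C[m][:,2].max())
E
python3 edge.py pics/w10.npz
```

```text
low plate top y range [65.5 65.5 66.  78.9 79.2]
pin tip y [63.1 63.8 64. ] z of tip 0.1145307932659308 0.12180752792849302
```

Emit:
{"fn": "play_rows", "kwargs": {"increments": [[-3, -0.2, 0, 0, 0, 0.002, 255], [-2.8, 0, 2, -0.001, 0, 0.002, 255], [-2.5, 0, 3, 0, 0, 0.001, 255]]}}

```text
clock: 10.75
tcp_pos: [0.5504, 0.0502, 0.0941]
orientation: [-1.874, -2.515, -0.005]
contact_force: [-3.2, 10.0, 1.5]
grip_width: 0.0232
```

```bash
python3 st.py
```

```text
t 10.75  mach x 1.1 y -4.0  axis z 110.8  turn needed [-0.0006 -0.0062  0.0034]  Fx -0.2 Fy 10.5 Fz 1.5 w 0.0232 [1.67 0.61 0.04]
```

Emit:
{"fn": "play_rows", "kwargs": {"increments": [[-2.4, -0.8, 3, -0.001, -0.006, 0.003, 255], [-2.4, -0.3, 3, 0, -0.004, 0.002, 255], [-2.4, 0, 3, 0, -0.003, 0.002, 255]]}}

```text
clock: 11.05
tcp_pos: [0.5511, 0.0506, 0.0856]
orientation: [-1.878, -2.518, -0.003]
contact_force: [-3.6, 9.4, 0.5]
grip_width: 0.0227
```

```bash
python3 st.py
```

```text
t 11.05  mach x 1.9 y -3.7  axis z 102.3  turn needed [ 0.0016 -0.0016  0.0027]  Fx -0.8 Fy 10.1 Fz 0.5 w 0.0227 [ 1.63  0.67 -0.04]
```

Emit:
{"fn": "play_rows", "kwargs": {"increments": [[-2.6, -2, 0, 0.001, -0.002, 0.003, 255], [-2.6, -0.5, 0, 0, -0.002, 0.002, 255]]}}

```text
clock: 11.25
tcp_pos: [0.5496, 0.0505, 0.0851]
orientation: [-1.877, -2.516, -0.004]
contact_force: [-3.3, 8.0, -1.0]
grip_width: 0.0233
```

```bash
python3 st.py; python3 snap.py w11; python3 st.py; python3 held.py pics/w11.npz;sed -i 's/>.1)&(C\[...,2\]<.125)/>.097)\&(C[...,2]<.113)/' edge.py; python3 edge.py pics/w11.npz
```

```text
t 11.25  mach x 0.5 y -3.4  axis z 101.8  turn needed [ 0.0004 -0.0032  0.0029]  Fx -0.9 Fy 8.7 Fz -1.0 w 0.0233 [ 1.7   0.75 -0.09]
t 11.30  mach x 0.4 y -3.4  axis z 101.8  turn needed [ 0.0003 -0.0033  0.0028]  Fx 0.4 Fy 9.2 Fz -1.1 w 0.0233 [1.83 0.63 0.  ]
x max (plain tip ~67) 82.77789936157535 tyre y -15.264914799618674 14.873462338130059 z min -32.19361250774499
35 42 axis y,z [ -0.19 -16.43] 1470
42 50 axis y,z [ -0.21 -16.41] 1790
50 57 axis y,z [ -0.17 -16.39] 1653
pin y -19.799192984636473 19.92794093011935 82.77789936157535 4923
tyre end face x [78.00860041 82.42900639]
low plate top y range [57.  57.1 65.4 78.7 79. ]
pin tip y [63.5 72.4 79.3] z of tip 0.09701380032673496 0.1089188518679405
```

View pics/w11.png

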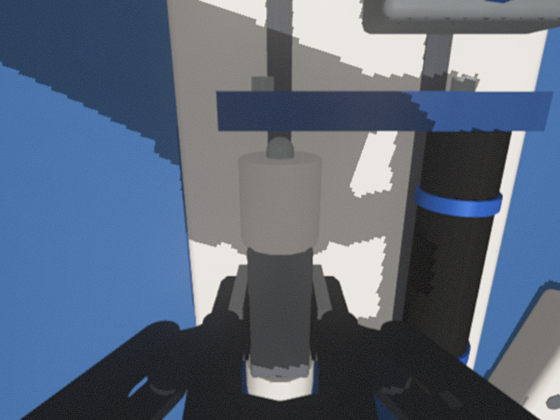

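Emit:
{"fn": "play_rows", "kwargs": {"increments": [[-2.7, -0.8, 3, 0, -0.004, 0.003, 255], [-2.7, -0.8, 3, 0, -0.004, 0.003, 255]]}}

```text
clock: 11.5
tcp_pos: [0.5497, 0.05, 0.0796]
orientation: [1.88, 2.516, 0.003]
contact_force: [-1.8, 9.1, -0.7]
grip_width: 0.0233
```

```bash
python3 st.py
```

```text
t 11.50  mach x 0.4 y -3.9  axis z 96.3  turn needed [ 0.0017 -0.0006  0.0013]  Fx 0.8 Fy 9.3 Fz -0.7 w 0.0233 [1.79 0.34 0.07]
```

Emit:
{"fn": "play_rows", "kwargs": {"increments": [[-2.5, -0.8, 3, 0.001, -0.003, 0.002, 255], [-2.2, -0.8, 3, 0.001, -0.002, 0.001, 255]]}}

```text
clock: 11.7
tcp_pos: [0.5489, 0.0501, 0.0733]
orientation: [-1.878, -2.518, -0.0]
contact_force: [-2.5, 7.8, -0.4]
grip_width: 0.023
```

```bash
python3 st.py
```

```text
t 11.70  mach x -0.3 y -3.6  axis z 90.0  turn needed [-0.0002 -0.0008  0.003 ]  Fx -0.2 Fy 8.2 Fz -0.4 w 0.0230 [1.45 0.42 0.02]
```

Emit:
{"fn": "play_rows", "kwargs": {"increments": [[-2, -0.2, 2.5, 0, -0.002, 0.002, 255], [-2, 0, 2, 0, -0.002, 0.002, 255]]}}

```text
clock: 11.9
tcp_pos: [0.5493, 0.05, 0.0686]
orientation: [-1.878, -2.517, 0.0]
contact_force: [-2.3, 8.3, 0.8]
grip_width: 0.0233
```

```bash
python3 st.py; python3 snap.py w12; python3 st.py; python3 held.py pics/w12.npz|head -5
```

```text
t 11.90  mach x 0.1 y -3.7  axis z 85.3  turn needed [-0.0008 -0.001   0.0027]  Fx 0.1 Fy 8.6 Fz 0.8 w 0.0233 [ 1.39  0.55 -0.03]
t 11.95  mach x 0.1 y -3.7  axis z 85.1  turn needed [-0.0009 -0.0009  0.0028]  Fx 0.2 Fy 7.9 Fz -4.5 w 0.0231 [1.7  0.29 0.07]
x max (plain tip ~67) 89.01359029893395 tyre y -15.315417368008642 14.818282535612747 z min -32.40900325736783
35 42 axis y,z [ -0.27 -16.71] 1473
42 50 axis y,z [ -0.29 -16.67] 1789
50 57 axis y,z [ -0.26 -16.66] 1658
pin y -17.55837626447594 17.408443880195605 89.01359029893395 5870
```

View pics/w12.png

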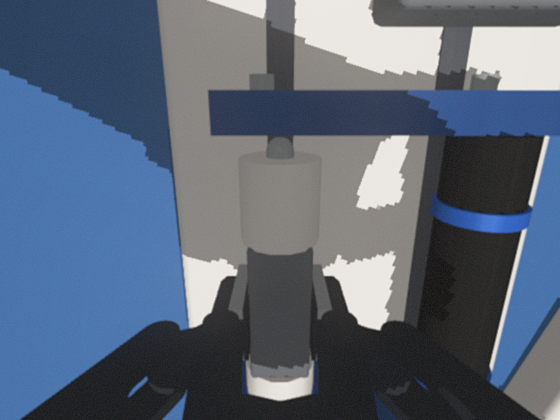

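Emit:
{"fn": "play_rows", "kwargs": {"increments": [[-0.8, 0, 0, 0, 0, 0.002, 255], [-0.5, 0, 0, 0, 0, 0.001, 255], [-0.3, 0, 0, 0, 0, 0.001, 255]]}}

```text
clock: 12.25
tcp_pos: [0.5486, 0.0532, 0.0678]
orientation: [-1.874, -2.513, -0.003]
contact_force: [-1.9, 6.1, -1.2]
grip_width: 0.0231
```

```bash
python3 st.py
```

```text
t 12.25  mach x 0.3 y -0.6  axis z 84.5  turn needed [-0.0027 -0.0064  0.0032]  Fx -0.2 Fy 6.4 Fz -1.2 w 0.0231 [ 1.01  0.39 -0.07]
```

Emit:
{"fn": "play_rows", "kwargs": {"increments": [[-0.3, -0.2, -0.4, -0.002, -0.006, 0.003, 255], [0, 0, 0, -0.001, -0.002, 0.001, 255]]}}

```text
clock: 12.45
tcp_pos: [0.5481, 0.055, 0.0679]
orientation: [-1.88, -2.516, -0.0]
contact_force: [-2.3, 4.8, -1.2]
grip_width: 0.0228
```

```bash
python3 st.py
```

```text
t 12.45  mach x 0.3 y 1.4  axis z 84.6  turn needed [-0.0002 -0.0006  0.0012]  Fx -0.9 Fy 5.3 Fz -1.2 w 0.0228 [0.89 0.41 0.01]
```

Emit:
{"fn": "play_rows", "kwargs": {"increments": [[0, 0, 0, -0.001, -0.003, 0.002, 255], [0, 0, 0, -0.001, -0.001, 0.001, 255]]}}

```text
clock: 12.65
tcp_pos: [0.5478, 0.0561, 0.0678]
orientation: [1.881, 2.513, -0.0]
contact_force: [-2.1, 4.8, -2.9]
grip_width: 0.023
```

```bash
python3 st.py; python3 snap.py w13; python3 held.py pics/w13.npz|head -5
```

```text
t 12.65  mach x 0.3 y 2.6  axis z 84.5  turn needed [ 0.0014  0.0024 -0.0005]  Fx -0.7 Fy 5.2 Fz -2.9 w 0.0230 [ 0.85  0.31 -0.01]
x max (plain tip ~67) 82.71928740804715 tyre y -15.397719087697897 14.71066575719447 z min -32.2949861028934
35 42 axis y,z [ -0.33 -16.52] 1480
42 50 axis y,z [ -0.31 -16.52] 1791
50 57 axis y,z [ -0.3  -16.54] 1642
pin y -22.56566017416711 21.952709577350262 82.71928740804715 5905
```

View pics/w13.png

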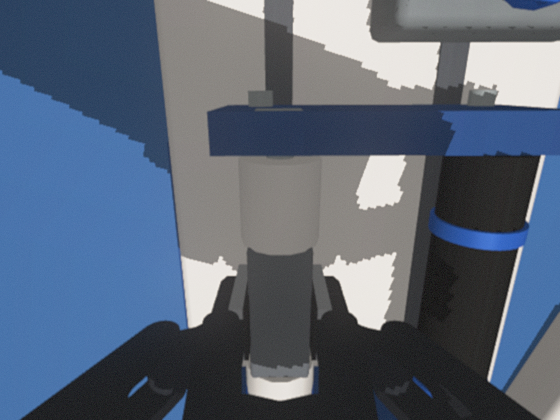

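Emit:
{"fn": "play_rows", "kwargs": {"increments": [[0.3, 0, 0, 0.001, 0.001, 0, 255], [0.3, 0, 0, 0, 0, 0, 255]]}}

```text
clock: 12.9
tcp_pos: [0.5477, 0.0566, 0.0678]
orientation: [1.882, 2.514, -0.001]
contact_force: [-2.4, 4.0, -1.7]
grip_width: 0.0232
```

```bash
python3 st.py
```

```text
t 12.90  mach x 0.3 y 3.0  axis z 84.5  turn needed [ 0.0004  0.0014 -0.0006]  Fx -1.2 Fy 4.5 Fz -1.7 w 0.0232 [0.77 0.34 0.02]
```

Emit:
{"fn": "play_rows", "kwargs": {"increments": [[0.5, 0, 0, 0, 0, 0, 255], [0.5, 0, 0, 0, 0, 0, 255]]}}

```text
clock: 13.1
tcp_pos: [0.5476, 0.0572, 0.0679]
orientation: [1.882, 2.513, -0.001]
contact_force: [-0.8, 2.7, -2.4]
grip_width: 0.023
```

```bash
python3 st.py
```

```text
t 13.10  mach x 0.4 y 3.6  axis z 84.6  turn needed [ 0.0006  0.0017 -0.0011]  Fx 0.0 Fy 2.8 Fz -2.4 w 0.0230 [0.74 0.25 0.04]
```

Emit:
{"fn": "play_rows", "kwargs": {"increments": [[0.6, 0, 0, 0, 0.001, 0, 255], [0.5, 0, 0, 0, 0, 0, 255]]}}

```text
clock: 13.3
tcp_pos: [0.5474, 0.0577, 0.0679]
orientation: [1.883, 2.513, -0.0]
contact_force: [-0.5, 1.9, -2.6]
grip_width: 0.0232
```

```bash
python3 st.py
```

```text
t 13.30  mach x 0.4 y 4.1  axis z 84.6  turn needed [ 0.0007  0.0013 -0.0016]  Fx 0.0 Fy 1.9 Fz -2.6 w 0.0232 [ 0.46  0.12 -0.04]
```

Emit:
{"fn": "play_rows", "kwargs": {"increments": [[0.6, 0, 0, 0, 0.001, 0, 255], [0, 0, 0, 0, 0, 0, 255]]}}

```text
clock: 13.5
tcp_pos: [0.5475, 0.0575, 0.0679]
orientation: [1.884, 2.512, 0.0]
contact_force: [0.0, 2.7, -3.1]
grip_width: 0.0237
```

```bash
python3 st.py
```

```text
t 13.50  mach x 0.4 y 4.0  axis z 84.6  turn needed [ 0.001   0.0011 -0.0021]  Fx 0.8 Fy 2.5 Fz -3.1 w 0.0237 [0.67 0.16 0.03]
```

Emit:
{"fn": "play_rows", "kwargs": {"increments": [[0.4, 0, 0.6, 0, 0.001, -0.001, 255], [0.2, 0, 0.5, 0, 0, 0, 255]]}}

```text
clock: 13.7
tcp_pos: [0.5476, 0.0578, 0.067]
orientation: [1.883, 2.513, 0.002]
contact_force: [-1.9, 2.5, -2.1]
grip_width: 0.0235
```

```bash
python3 st.py
```

```text
t 13.70  mach x 0.6 y 4.2  axis z 83.7  turn needed [ 0.0016  0.0004 -0.0015]  Fx -1.1 Fy 3.0 Fz -2.1 w 0.0235 [ 0.39  0.16 -0.  ]
```

Emit:
{"fn": "play_rows", "kwargs": {"increments": [[0.2, 0, 0, 0, 0, 0, 180], [0, 0, 0, 0, 0, 0, 130], [0, 0, 0, 0, 0, 0, 120], [0, 0, 0, 0, 0, 0, 120]], "force": 20}}

```text
clock: 14.1
tcp_pos: [0.5494, 0.0556, 0.068]
orientation: [1.883, 2.508, 0.003]
contact_force: [-0.4, 0.2, 0.0]
grip_width: 0.0448
```

```bash
python3 st.py; python3 snap.py w14; python3 held.py pics/w14.npz|head -5
```

```text
t 14.10  mach x 1.7 y 1.6  axis z 84.7  turn needed [ 0.0047  0.0033 -0.0037]  Fx -0.4 Fy 0.3 Fz 0.0 w 0.0448 [ 0.01  0.07 -0.03]
x max (plain tip ~67) 83.80796134513203 tyre y -16.553326641075724 13.62197860915027 z min -30.005905529573315
35 42 axis y,z [ -1.48 -14.18] 1422
42 50 axis y,z [ -1.5  -14.21] 1735
50 57 axis y,z [ -1.47 -14.21] 1602
pin y -21.785652822831416 22.286147738999496 83.80796134513203 6429
```

View pics/w14.png

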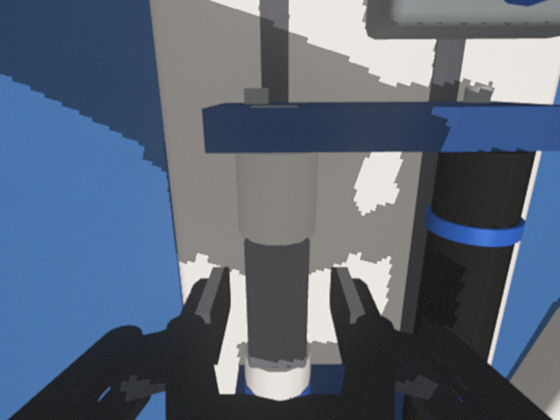

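Emit:
{"fn": "play_rows", "kwargs": {"increments": [[0, -1.2, -5, 0.004, 0.003, -0.003, 120], [0, -0.5, -12, 0, 0, 0, 120], [0, 0, -20, 0, 0, 0, 120], [0, 0, -25, 0, 0, 0, 120], [0, 0, -25, 0, 0, 0, 120]]}}

```text
clock: 14.65
tcp_pos: [0.5454, 0.054, 0.1575]
orientation: [-1.882, -2.512, 0.008]
contact_force: [0.1, -0.8, -0.6]
grip_width: 0.0451
```

Emit:
{"fn": "play_rows", "kwargs": {"increments": [[0, 0, -25, 0, 0, 0, 60], [10, 0, -25, 0, 0, 0, 60], [10, 0, 0, 0, 0, 0, 60], [0, 0, 0, 0, 0, 0, 60], [0, 0, 0, 0, 0, 0, 60]]}}

```text
clock: 15.15
tcp_pos: [0.5418, 0.073, 0.2169]
orientation: [1.884, 2.511, 0.005]
contact_force: [0.8, -0.1, 0.4]
grip_width: 0.0655
```

```bash
python3 st.py; python3 snap.py w15
python3 - <<'E'
from bench import grab_frame
import cv2,numpy as np
f=grab_frame("scene"); np.savez("pics/sc2.npz",**f)
cv2.imwrite("pics/sc2.png",cv2.resize(f["color"][100:320,140:400],None,fx=2.7,fy=2.7,interpolation=cv2.INTER_CUBIC))
E
```

```text
t 15.15  mach x -0.7 y 20.4  axis z 233.6  turn needed [ 0.0039 -0.     -0.0031]  Fx 0.8 Fy -0.3 Fz 0.4 w 0.0655 [-0.03 -0.02 -0.05]
```

View pics/w15.png

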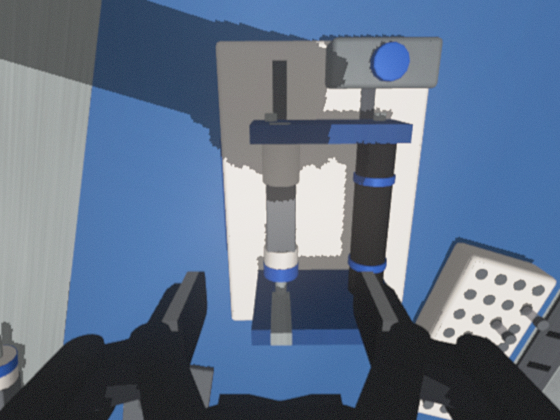

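View pics/sc2.png

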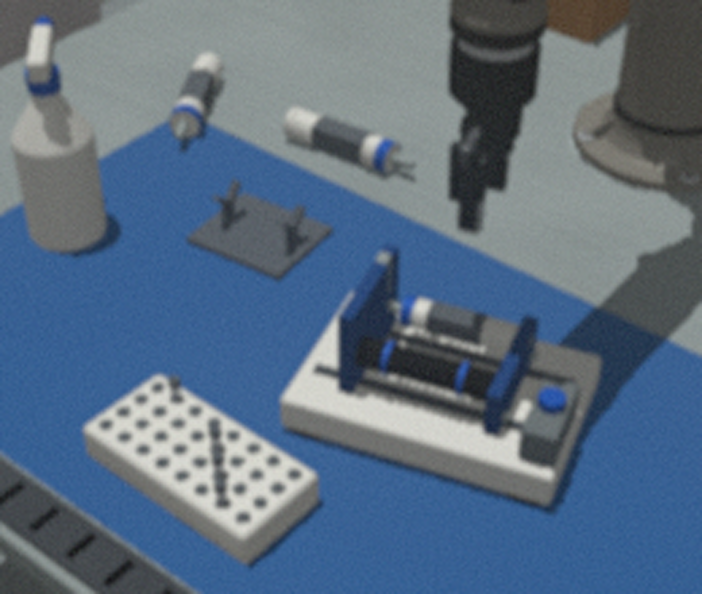

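```bash
python3 - <<'E'
import numpy as np
from h import *
from scipy.optimize import least_squares
f=np.load("pics/w15.npz"); f={k:f[k] for k in f}
M=np.array([.5482,.0536]);ya=np.radians(16.4);ey=np.array([-np.sin(ya),np.cos(ya)]);ex=np.array([np.cos(ya),np.sin(ya)])
C=cloud(f);Y=((C[...,:2]-M)@ey)*1000;X=((C[...,:2]-M)@ex)*1000;Z=C[...,2]*1000
for a,b in((-44,-26),(36,48),(50,60)):
    m=(abs(X)<19)&(Y>a)&(Y<b)&(Z>80)&(Z<110)
    print(a,b,m.sum(),least_squares(lambda p:np.hypot(X[m]-p[0],Z[m]-p[1])-15,[0,84],loss='soft_l1').x.round(2))
m=(abs(X)<4)&(Z>92)&(Z<102)&(Y<0)
print("tyre sprung end y (expect 4.2-55=-50.8)",np.percentile(Y[m],[0.5,2,5]).round(1))
m=(abs(X)<4)&(Z>82)&(Z<92)&(Y<-50)&(Y>-75); print("pin",m.sum(),Y[m].min() if m.any() else None, Z[m].max() if m.any() else None)
E
python3 - <<'E'
from bench import r
E
sed -n 1,1p /dev/null
```

```text
-44 -26 675 [ 0.09 82.38]
36 48 578 [ 0.38 82.13]
50 60 491 [ 0.44 82.11]
tyre sprung end y (expect 4.2-55=-50.8) [-69.6 -69.1 -68.7]
pin 153 -73.07944059871664 90.40119593540113
```

```bash
python3 -c "
import cv2
c=cv2.imread('pics/w15.png');cv2.imwrite('pics/w15a.png',cv2.resize(c[100:350,220:420],None,fx=2.4*1,fy=2.4,interpolation=cv2.INTER_CUBIC))"
```

```text
(no output)
```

View pics/w15a.png

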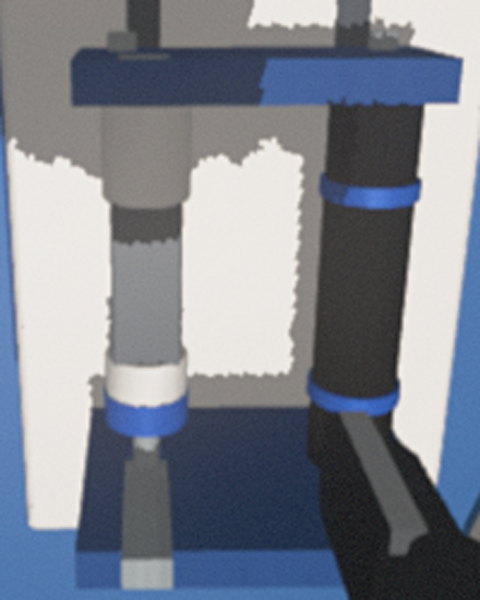

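```bash
python3 -c "
from bench import r
print(r.hand_in())"
```

```text
the job is handed in; nothing more can be done
None
```

The small sprung roller is out of its cradle and refitted in the bottle roller, and I handed the job in at about 15 s. No verdict was reported.

**What I did:** I gripped the roller at mid-bar and entered its sprung pin into the tall plate's slot about 31 mm above the seat. I pushed it in about 13 mm until the fixed pin was 1–2 mm inside the low plate. I then lowered it to the seat and let the spring push it about 8 mm into the low plate's recess. After that I opened the jaws and lifted clear. The peak reading along the axis was about 10.5 N, and about 11 N in all with friction, against the 20 N limit.

**Last checks:**
- **Seating:** the axis is level and lies within about 0.5 mm of the measured slot line. Both pins appear to enter their recesses in the picture.
- **Height:** the cameras put the axis at 82.1–82.4 mm, against about 83 mm expected with the pins resting on the recess floors. That is within the 2 mm calibration.
- **Position along the axis:** the roller stopped advancing at about 4.1 mm from the middle of the plates; 4.5 mm was expected by vision and 3.7 mm from the first contact. A final camera check of the sprung-side tyre end was unusable because it picked up the tall plate, so the position along the axis rests on this stop and the pictures.
- **Surroundings:** the gripper is well clear of everything. The spray bottle and vial rack look undisturbed in the final picture. The tip box was outside that crop, but the arm never worked near it.

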